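# Seat the tube tier and cover on the shaker's keyed drive head

## Robot

A 6-joint arm with a two-finger parallel gripper is mounted at the origin on a cart in front of the work surface, level with it; the furniture and walls round the work are solid. World frame = base frame: x ahead of the robot, y to its left, z up, the work surface at z = 0. Lengths are in m, angles in rad, forces in N, time in s.
With the tool pointing down it reaches from about 0.375 to 0.975 m from the base axis. Payload 3.8 kg.
Tool frame: the origin (TCP) lies on the centre line of the jaws, within the pads' length; the fingertips stand r.tips_ahead ahead of it and the grasp point (between the pads) lies 2 mm behind it (r.tips_ahead is the distance from the TCP to the fingertips, in m); z points along the fingers, y is the line along which they close (so a half turn about z gives the same grasp; the last joint's range is limited). The gripper opens to 88 mm and grips with 3 to 60 N. Pads are 18 mm wide; open, the fingers measure 123 mm over their backs; the gripper's body (75 mm by 187 mm) begins 45 mm behind the grasp point.
Start: joints at [1.212, 0.264, 1.604, -0, 1.274, -0.037], TCP at [0.213, 0.64, 0.256] pointing down, gripper open.
Joint ranges: [-2.63, 2.63], [-0.94, 2.18], [0.31, 2.57], [-1.31, 4.45], [0, 2.66], [-2.55, 2.55]. Speed limits (rad/s): [2.57, 2.57, 3.14, 3.14, 3.14, 3.14].

## Interface

Orientations are given as a unit quaternion [x, y, z, w].
In Python, from workcell import r gives the robot as it stands. The module is installed in compiled form; this text tells all that it offers.
- The arm moves only by the tool jog_arm, never from a script. Its argument "plan" is a list of rows, each a list of 3 entries, a list of its own where there are three numbers: the opening, from -1 (shut) to 1 (fully open), then the shift along the tool's x, y, z in normalised numbers (1 is 750 mm), then the turn about the tool's z in fractions of the full range, 1 being 90 degrees. A call has 1 to 8 rows; each row is the pose to reach, as a shift and turn from the pose commanded when the call began, along the tool's axes at that moment; what a row does not reach only later rows make up. A row lasts 1/12 s, in which the tool goes at most 41.7 mm and 7.16 degrees, less where a joint would pass 70% of its speed; a pose out of reach is approached as far as the arm can. No shift or turn number may pass 1 either way. A call with a gripper value outside its range is refused whole. The fingers move at their own pace and stop on an object; "grip_force" is the grip in N (left out, the last holds). Time passes only in rows, so rows that repeat a pose let the fingers close. It gives the time, the measured TCP pose, the force, the opening and the grip force at its end, in the units of the state.
- r.sense(): the state, without advancing time (a new reading comes with each control period).
- r.grab_frame(name): name is "side" or "top" or "wrist"; returns (picture, depth): 480x640x3 uint8, red, green, blue; 480x640 float32, m along the optical axis (not along the pixel's ray), 0 where there is no reading.
- r.calibration(name): a dict with "fx", "fy", "cx", "cy" (pixels), "extrinsics" (4x4, takes a point from camera to world coordinates). Camera axes: x right, y up, looking along -z (the intrinsics and any distortion apply to the point x, -y, -z); pixel columns grow to the right and rows downward; lengths in m; the calibration is good to about 2 mm. A picture is of the moment at which its call begins: read the wrist's pose just before it. calibration takes no time and is no camera call; for the wrist camera it gives the pose at the moment of the call.
- r.hand_in(): hands the job in; it is judged then, once.
The state is a dict: "clock": time; "joint_positions": joint angles; "qd": joint speeds; "tau": joint torques, N m; "tool_pos": TCP position; "tool_rot": TCP orientation; "wrist_force": force on the tool from outside, world axes, zero at the start; "torque": the same for the moment, N m; "grip_width": opening from 0.0 (shut) to 1.0 (fully open); "grip_force": force on a finger pad.
Only numpy, scipy, OpenCV 4.12 (cv2) and the standard library are available. Lean on these libraries where they do the work, as an engineer would, in place of code of your own. Each camera call takes 0.05 s, during which the arm holds its last target. There are 200 camera calls.

## Task

The white tube tier on the shaker was set down out of register and stands proud on its lugs. It is loaded with tubes, so do not lift or tip it: nudge it round where it stands until its lugs drop into the notches of the drive head and it sits fully home. Then fit the cover on the tier, lugs down in the tier's notches so that it is fully home too, without knocking over the small dye bottle or the beaker.

Things in the scene. Friction and masses are not known exactly. Their poses are not given: they have to be found in the camera images.
- shaker: bench-top tube shaker, white housing spanning x -100 to +76 mm and y +-75 mm, 48 mm high, control panel on its -x face; it stands fast and cannot be pushed. On it a round dark grey metal drive head, 112 mm diameter. Origin: on the bench below the head's axis, z up
- head_rim (a point): on the head's axis at the height of its rim top, 76 mm above the bench; axes as the shaker's. Rim 10 mm wide, bore 92 mm, 18 mm deep. Three notches in it, 10 mm deep, each 3 mm wider than its lug: a broad one (29 mm) at -x, two narrow ones (13 mm) at 60 degrees either side of +x: a part fits one way round only
- tier: white plastic tube tier, a disc 112 mm in diameter, 42 mm high, about 0.35 kg, too wide to grip across. Origin: centre of its seat plane (the disc's underside), z up. Below it a centring spigot (88 mm diameter, 14 mm deep, tapered edge) and three tapered lugs 8 mm long, 51 mm from the axis: a broad one (26 mm) at -x, narrow ones (10 mm) at 60 degrees either side of +x
- tier_rim (a point): on the tier's axis at its rim top, 42 mm above its seat plane; axes as the tier's. The rim is like the head's (bore 92 mm, 18 mm deep, same notches at the same angles). The tier starts on its lugs on the head's rim, 8 mm proud (seat plane 84 mm above the bench), turned 0.35 to 1.1 rad counterclockwise (from above) from home
- wing_left (a point): middle of the tier's wing at its +y: 66 mm from the axis, 21 mm above the seat plane; axes as the tier's. Wing: from 56 to 76 mm radially, 10 mm thick (x), 26 mm tall. Pushed clockwise at about 20 mm/s the tier slides round under a few newtons; when its yaw equals the shaker's it drops 8 mm by its own weight and its lugs block further turning
- wing_right (a point): middle of the like wing at the tier's -y side
- cover: round grey cover, 112 mm diameter, about 0.14 kg. Origin: centre of its seat plane (the flange's underside), z up; spigot and lugs below like the tier's, and an ear on the flange above the broad lug (-x). On the bench it stands on its spigot, origin 14 mm up. Home: origin 42 mm above the tier's, same yaw; 8 mm higher if its lugs stand on the rim
- cover_bar (a point): grip point of the cover's upright finger bar, 34 mm above its seat plane, axes as the cover's. The bar is 58 mm long (x), 14 mm thick (y), its top 8 mm above this point; its foot stands on the flange at 13 mm above the seat plane
- dye_bottle: small white dye bottle with a coloured screw cap, 29 mm diameter, 63 mm tall, stands upright near the middle of the bench; origin at the centre of its underside, z up
- beaker: small empty clear beaker, 51 mm diameter, 70 mm tall, stands upright near the middle of the bench; origin at the centre of its underside, z up
Not all that is in view belongs to the job. Leave any orange look-alike of the tier alone.

How it is judged:
By the outcome, as a careful person would: the job done as asked, in the order asked, and still so for the second after the job is handed in, with the robot touching nothing.
It also fails if it takes over 70 s, if anything falls off the work surface, if the arm or the gripper's body presses on something with over 40 N, if the wrist force passes 120 N, or if a joint passes its speed limit or range.

## Working session

There is one attempt and no reset: what is moved stays moved. The work goes in short steps, Python scripts to look and compute and a tool call to move; the robot and the scene stay as the last step left them, time stands still between calls to the robot, and variables do not carry over. Pictures are saved under pics/ and viewed, at most 10 in all, crops included, and the job is handed in when it is done.

Besides the shell and the picture viewer there is one more tool, called as name([rows], argument=value, ...), one row to a line, values as JSON. jog_arm: Moves the arm, as the interface text tells. Its arguments: {"type":"object","properties":{"plan":{"type":"array","items":{"type":"array"}},"grip_force":{"type":"number"}},"required":["plan"]}

```bash
mkdir -p pics
python3 - <<'E'
from workcell import r
import cv2,numpy as np
print(r.sense(), r.tips_ahead)
for n in ["top","side"]:
    p,d=r.grab_frame(n); np.savez(f'{n}0.npz',p=p,d=d)
    c=r.calibration(n); print(n,{k:np.round(v,4).tolist() for k,v in c.items()})
    cv2.imwrite(f'pics/{n}0.png',p[:,:,::-1])
E
```

```text
{'clock': 0.0, 'joint_positions': array([ 1.21210469e+00,  2.64720826e-01,  1.60538188e+00,  2.91669045e-05,
        1.27369754e+00, -3.69514702e-02]), 'qd': array([ 0.0006173 , -0.00077089,  0.00083288, -0.00038145,  0.0007462 ,
       -0.00130827]), 'tau': array([-7.78989252e-04, -5.02107811e+01, -3.56873202e+01,  7.27737509e-02,
        2.95290502e-02, -2.10170479e-04]), 'tool_pos': array([0.21323465, 0.63971832, 0.25440549]), 'tool_rot': array([ 1.60181250e-01,  9.87087002e-01, -1.07952946e-03, -2.30601306e-04]), 'wrist_force': array([0.49337447, 0.52863706, 0.24938279]), 'torque': array([ 0.00868127,  0.06454876, -0.03597802]), 'grip_force': 0.0, 'grip_width': 0.9994868168472844} 0.017
top {'fx': 442.3063, 'fy': 442.3063, 'cx': 322.9041, 'cy': 242.6692, 'extrinsics': [[-0.0019, 0.9949, -0.1005, 0.4282], [-0.9999, -0.0032, -0.0129, -0.0452], [-0.0132, 0.1005, 0.9949, 1.0988], [0.0, 0.0, 0.0, 1.0]]}
side {'fx': 572.6687, 'fy': 572.6687, 'cx': 324.2491, 'cy': 235.3542, 'extrinsics': [[-0.9898, 0.08, -0.1177, 0.3587], [-0.1401, -0.4028, 0.9045, 1.2134], [0.025, 0.9118, 0.4099, 0.6681], [0.0, 0.0, 0.0, 1.0]]}
```

View pics/top0.png

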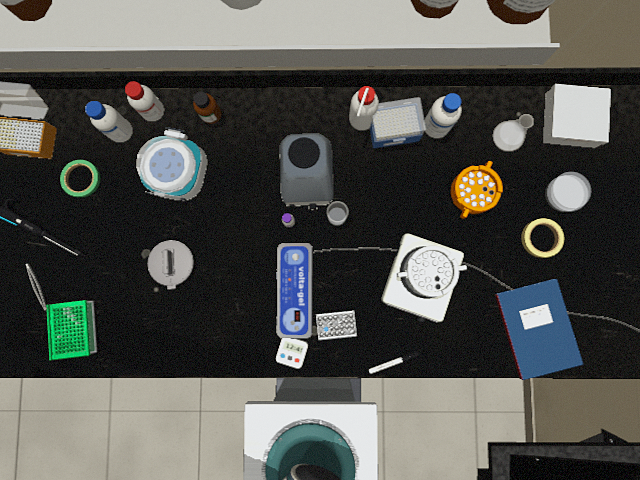

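View pics/side0.png

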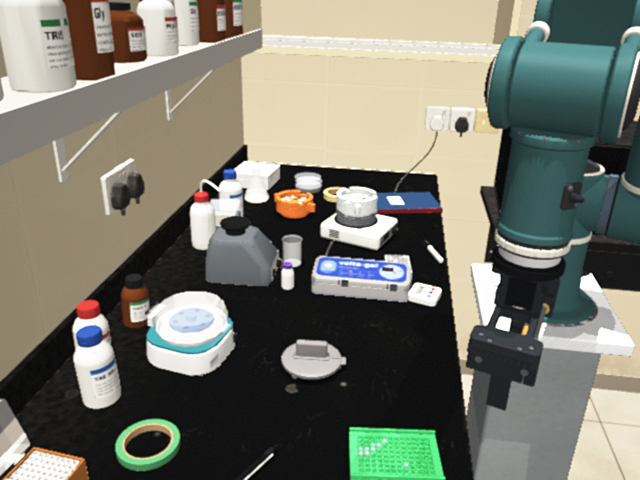

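Top view: the white tier on the white shaker is at (430,272). It could be confused with the orange look-alike (476,190) or the teal/white device (172,165). The grey cover with bar is at (170,263); it could be confused with the clear dishes (568,191). The dye bottle (purple cap) is at (288,220) and the beaker at (338,213). By description I choose (430,272) and (170,263), and check them in one crop.

```bash
cat > h.py <<'E'
from workcell import r
import cv2,numpy as np
def ray(n,uv,z,c=None):
    c=c or r.calibration(n); E=np.array(c['extrinsics']); uv=np.atleast_2d(uv).astype(float)
    d=np.c_[(uv[:,0]-c['cx'])/c['fx'],-(uv[:,1]-c['cy'])/c['fy'],-np.ones(len(uv))]@E[:3,:3].T
    return E[:3,3]+d*((z-E[2,3])/d[:,2])[:,None]
def cloud(n,d,c=None):
    c=c or r.calibration(n); E=np.array(c['extrinsics']); v,u=np.mgrid[:480,:640]
    P=np.stack([(u-c['cx'])/c['fx']*d,-(v-c['cy'])/c['fy']*d,-d],-1)
    return P@E[:3,:3].T+E[:3,3]
E
python3 - <<'E'
from h import *
f=np.load('top0.npz'); p,d=f['p'],f['d']
a=cv2.resize(p[225:330,375:475],None,fx=4,fy=4,interpolation=cv2.INTER_CUBIC)
b=cv2.resize(p[225:330,120:220],None,fx=4,fy=4,interpolation=cv2.INTER_CUBIC)
cv2.imwrite('pics/crop.png',np.hstack([a,b])[:,:,::-1])
W=cloud('top',d)
for n,(u,v) in dict(tier=(430,272),house=(400,300),cov=(170,280),bar=(170,263),bottle=(288,217),beaker=(338,213)).items(): print(n,W[v,u].round(4))
# shaker housing top z~.048 : min area rect
def comp(m,u,v):
    n,l=cv2.connectedComponents(m.astype(np.uint8)); 
    return l==l[v,u]
m=(W[...,2]>.02)&(np.abs(np.indices(d.shape)[1]-424)<60)&(np.indices(d.shape)[0]>225)&(p.min(-1)>90)&(d>0)
m=comp(m,400,300)
c,_=cv2.findContours(m.astype(np.uint8),0,2); c=max(c,key=cv2.contourArea)
q=ray('top',c[:,0],.048)[:,:2]; rc=cv2.minAreaRect((q*1000).astype(np.float32)); print('house',rc)
# cover flange & tier discs
for n,box,z0,z1 in (('cover',(120,220,225,330),.015,.04),('coverbar',(120,220,225,330),.045,.075),('tiertop',(375,475,225,330),.115,.14),('tierlow',(375,475,225,330),.09,.114)):
    s=np.zeros(d.shape,bool); s[box[2]:box[3],box[0]:box[1]]=1
    m=s&(W[...,2]>z0)&(W[...,2]<z1); P=W[m]; 
    if len(P)>5: print(n,len(P),P.mean(0).round(4),cv2.minEnclosingCircle((P[:,:2]*1000).astype(np.float32)),cv2.minAreaRect((P[:,:2]*1000).astype(np.float32)),np.percentile(P[:,2],[5,50,95]).round(4))
E
```

```text
tier [ 0.4617 -0.2703  0.1111]
house [ 0.3983 -0.2119  0.052 ]
cov [0.4467 0.341  0.0241]
bar [0.4872 0.3364 0.0404]
bottle [0.5946 0.0511 0.0607]
beaker [ 0.6138 -0.0689  0.0012]
house ((450.03826904296875, -271.8105773925781), (164.29257202148438, 177.29312133789062), 70.23241424560547)
cover 1478 [0.4882 0.3412 0.0247] ((485.75335693359375, 343.63427734375), 59.72805404663086) ((490.0908508300781, 344.084716796875), (111.00804138183594, 110.84833526611328), 43.16495132446289) [0.0202 0.0247 0.0291]
coverbar 174 [0.4899 0.3424 0.0552] ((490.1299743652344, 344.52777099609375), 28.280771255493164) ((490.1691589355469, 343.5751037597656), (55.74443435668945, 15.007055282592773), 4.749697685241699) [0.0468 0.0562 0.0592]
tiertop 855 [ 0.4645 -0.2724  0.1246] ((465.8578796386719, -272.29779052734375), 75.29470825195312) ((464.2904052734375, -272.0433349609375), (111.98661804199219, 112.11166381835938), 51.80588912963867) [0.1163 0.1261 0.1303]
tierlow 1334 [ 0.4647 -0.2715  0.1097] ((473.600341796875, -257.51422119140625), 63.84086227416992) ((467.4103698730469, -268.35302734375), (102.60064697265625, 111.26818084716797), 51.514739990234375) [0.1065 0.1101 0.1131]
```

View pics/crop.png

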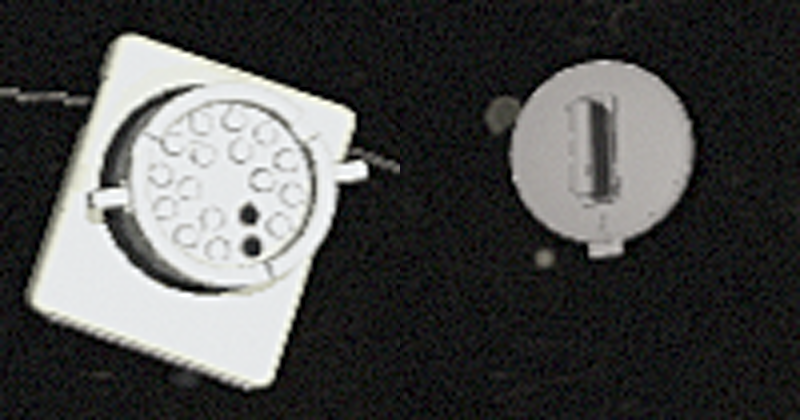

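The crop confirms both choices. The white tier has one wing at about (402,275) and the other at (462,268). The grey cover's bar points along x, with its ear at the -x side, about (171,287). The shaker yaw is about -20° and the tier is turned about 27° from home. Next I refine these and work out the pushing pose.

```bash
cat >> h.py <<'E'
from scipy.spatial.transform import Rotation as Ro
def go(t,ang,s=None):
    "shift along tool axes + turn (deg) to bring TCP to t with tool y at ang deg (mod 180)"
    s=s or r.sense(); R=Ro.from_quat(s['tool_rot']).as_matrix()
    a=np.degrees(np.arctan2(R[1,1],R[0,1])); turn=-((ang-a+90)%180-90)
    print('shift mm',((np.array(t)-s['tool_pos'])@R*1e3).round(1),'turn',round(turn,1),'now ang',a.round(1),s['tool_pos'].round(4),'t',round(s['clock'],2),'F',s['wrist_force'].round(1),'j',s['joint_positions'].round(2))
E
python3 - <<'E'
from h import *
f=np.load('top0.npz'); p,d=f['p'],f['d']; W=cloud('top',d)
u,v=np.meshgrid(np.arange(640),np.arange(480))
m=(W[...,2]>.02)&(abs(u-424)<60)&(v>225)&(v<330)&(p.min(-1)>90)
n,l=cv2.connectedComponents(m.astype(np.uint8)); m=l==l[300,400]
c=max(cv2.findContours(m.astype(np.uint8),0,1)[0],key=cv2.contourArea)[:,0]
q=ray('top',c,.048)[:,:2]*1e3
T=np.array([464.4,-272.0]); yaw=np.radians(-19.9)
for it in range(2):
    R=np.array([[np.cos(yaw),np.sin(yaw)],[-np.sin(yaw),np.cos(yaw)]]); L=(q-T)@R.T
    out=[]
    for nm,k in (('-x',(L[:,0]<-90)&(abs(L[:,1])<60)),('+x',(L[:,0]>70)&(abs(L[:,1])<60)),('+y',(L[:,1]>70)&(L[:,1]<80)&((L[:,0]<-45)|(L[:,0]>5))&(L[:,0]>-90)&(L[:,0]<65)),('-y',(L[:,1]<-70)&(L[:,1]>-82)&(L[:,0]<20)&(L[:,0]>-90))):
        vx=cv2.fitLine(q[k].astype(np.float32),cv2.DIST_HUBER,0,.01,.01).ravel()
        print(nm,k.sum(),np.degrees(np.arctan2(vx[1],vx[0])).round(2),L[k].mean(0).round(1))
# wings: points >58 mm from T, at z .09-.125
rr=np.hypot(W[...,0]*1e3-T[0],W[...,1]*1e3-T[1]); k=(rr>62)&(rr<80)&(W[...,2]>.1)&(W[...,2]<.128)
P=W[k][:,:2]*1e3-T
for s in (1,-1):
    Q=P[P[:,1]*s>0]; mm=Q.mean(0); print('wing',len(Q),mm.round(1),np.degrees(np.arctan2(-mm[0]*s,mm[1]*s)).round(1), W[k][P[:,1]*s>0][:,2].mean())
ry=np.radians(-19.9)
ex=np.array([np.cos(ry),np.sin(ry)]);ey=np.array([-np.sin(ry),np.cos(ry)])
for nm,x in (('pre',-62),('end',-14)): print(nm,(T+ex*x+ey*77).round(1))
go([.43,.4,.25],70.1); go([.38,-.18,.25],70.1)
E
```

```text
-x 49 70.37 [-1.006e+02  1.000e-01]
+x 48 70.32 [73.8  0. ]
+y 41 -20.35 [-9.3 75.5]
-y 45 -21.58 [-36.1 -73.1]
-x 49 70.37 [-1.006e+02  1.000e-01]
+x 48 70.32 [73.8  0. ]
+y 41 -20.35 [-9.3 75.5]
-y 45 -21.58 [-36.1 -73.1]
wing 33 [-7.5 69.2] 6.2 0.1180521947306993
wing 27 [  8.  -68.3] 6.7 0.11939721929246126
pre [ 432.3 -178.5]
end [ 477.4 -194.8]
shift mm [-281.4 -158.9    4.8] turn 1.5 now ang 71.6 [0.2133 0.6398 0.2545] t 0.1 F [ 0.1  0.5 -0.4] j [ 1.21  0.26  1.61 -0.    1.27 -0.04]
shift mm [-417.4 -725.     6. ] turn 1.5 now ang 71.6 [0.2133 0.6398 0.2545] t 0.1 F [ 0.1  0.5 -0.4] j [ 1.21  0.26  1.61 -0.    1.27 -0.04]
```

The manual's scale: shifts go in shares of 750 mm and turns go in shares of 90 degrees. Converting my numbers, -0.281 m is -0.3747, -0.159 m is -0.212, 1.5 degrees is 0.0167.

jog_arm([
  [-1,[-0.3747,-0.212,0],0.0167],
  [-1,[-0.3747,-0.212,0],0.0167],
  [-1,[-0.3747,-0.212,0],0.0167],
  [-1,[-0.3747,-0.212,0],0.0167],
  [-1,[-0.3747,-0.212,0],0.0167],
  [-1,[-0.3747,-0.212,0],0.0167],
  [-1,[-0.3747,-0.212,0],0.0167],
  [-1,[-0.3747,-0.212,0],0.0167],
])

```text
clock: 0.77
tool_pos: [0.4312, 0.3979, 0.2553]
tool_rot: [0.174, 0.985, -0.001, 0.0]
wrist_force: [0.8, 0.5, 0.5]
grip_width: 0.42
grip_force: 0.0
```

```bash
python3 -c "
from h import *
go([.432,-.1785,.25],70.2)"
```

```text
shift mm [-197.9 -541.4    6. ] turn -0.2 now ang 70.0 [0.4312 0.3979 0.2553] t 0.77 F [0.8 0.5 0.5] j [ 0.7   0.1   1.8  -0.    1.25 -0.52]
```

To row units: -0.541 m is -0.7213, -0.198 m is -0.264.

jog_arm([
  [-1,[-0.264,-0.7213,0.0067],0],
  [-1,[-0.264,-0.7213,0.0067],0],
  [-1,[-0.264,-0.7213,0.0067],0],
  [-1,[-0.264,-0.7213,0.0067],0],
  [-1,[-0.264,-0.7213,0.0067],0],
  [-1,[-0.264,-0.7213,0.0067],0],
  [-1,[-0.264,-0.7213,0.0067],0],
  [-1,[-0.264,-0.7213,0.0067],0],
])

```text
clock: 1.43
tool_pos: [0.4299, 0.0655, 0.2525]
tool_rot: [0.173, 0.985, -0.0, -0.0]
wrist_force: [0.7, -0.7, -0.5]
grip_width: 0.006
grip_force: 0.0
```

```bash
python3 -c "
from h import *
go([.432,-.1785,.25],70.2)"
```

```text
shift mm [ -85.1 -228.7    2.6] turn -0.1 now ang 70.1 [0.4299 0.0655 0.2525] t 1.43 F [ 0.7 -0.7 -0.5] j [ 0.09 -0.2   2.09 -0.    1.25 -1.13]
```

To row units: -0.229 m is -0.3053, -0.085 m is -0.1133.

jog_arm([
  [-1,[-0.1133,-0.3053,0.0027],0],
  [-1,[-0.1133,-0.3053,0.0027],0],
  [-1,[-0.1133,-0.3053,0.0027],0],
  [-1,[-0.1133,-0.3053,0.0027],0],
  [-1,[-0.1133,-0.3053,0.0027],0],
  [-1,[-0.1133,-0.3053,0.0027],0],
  [-1,[-0.1133,-0.3053,0.0027],0],
  [-1,[-0.1133,-0.3053,0.0027],0],
])

```text
clock: 2.1
tool_pos: [0.432, -0.1784, 0.2503]
tool_rot: [0.175, 0.985, 0.0, -0.001]
wrist_force: [-0.1, 0.8, 0.1]
grip_width: 0.004
grip_force: 0.0
```

```bash
python3 -c "
from h import *
go([.432,-.1785,.111],70.2)"
```

```text
shift mm [-2.000e-01 -1.000e-01  1.393e+02] turn -0.4 now ang 69.8 [ 0.432  -0.1784  0.2503] t 2.1 F [-0.1  0.8  0.1] j [-0.45 -0.13  2.04  0.    1.24 -1.66]
```

To row units: 0.139 m is 0.1853, 0.135 m is 0.18.

jog_arm([
  [-1,[0,0,0.0533],0],
  [-1,[0,0,0.1067],0],
  [-1,[0,0,0.1533],0],
  [-1,[0,0,0.18],0],
  [-1,[0,0,0.1853],0],
  [-1,[0,0,0.1853],0],
])

```text
clock: 2.6
tool_pos: [0.4311, -0.1749, 0.1101]
tool_rot: [0.172, 0.985, 0.001, -0.002]
wrist_force: [-0.2, 0.2, 0.4]
grip_width: 0.005
grip_force: 0.0
```

```bash
python3 -c "
from h import *
go([.477,-.195,.111],70.2)
p,d=r.grab_frame('wrist'); cv2.imwrite('pics/w1.png',p[:,:,::-1])"
```

```text
shift mm [-50.   -3.3  -1.1] turn -0.0 now ang 70.2 [ 0.4311 -0.1749  0.1101] t 2.6 F [-0.2  0.2  0.4] j [-0.44  0.01  2.18  0.    0.95 -1.66]
```

View pics/w1.png

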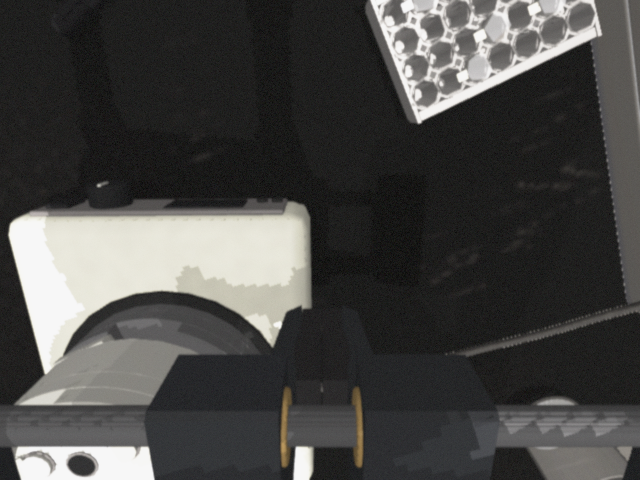

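Wrist view: the shaker panel is at the top (about (180,205)). The closed fingers at (320,400) sit just outside the tier disc, with the head rim at (170,320), clear of everything. Now pushing.

To row units: -0.02 m is -0.0267, -0.018 m is -0.024.

jog_arm([
  [-1,[-0.0053,-0.004,0],0],
  [-1,[-0.0107,-0.004,0],0],
  [-1,[-0.0133,-0.004,0],0],
  [-1,[-0.016,-0.004,0],0],
  [-1,[-0.0187,-0.004,0],0],
  [-1,[-0.0213,-0.004,0],0],
  [-1,[-0.024,-0.004,0],0],
  [-1,[-0.0267,-0.004,0],0],
])

```text
clock: 3.32
tool_pos: [0.4497, -0.1861, 0.1117]
tool_rot: [0.173, 0.985, 0.0, -0.001]
wrist_force: [-3.7, 2.4, 3.8]
grip_width: 0.004
grip_force: 2.1
```

To row units: -0.013 m is -0.0173, -0.011 m is -0.0147.

jog_arm([
  [-1,[-0.0027,0,0],0],
  [-1,[-0.004,0,0],0],
  [-1,[-0.0067,0,0],0],
  [-1,[-0.008,0,0],0],
  [-1,[-0.0107,0,0],0],
  [-1,[-0.0133,0,0],0],
  [-1,[-0.0147,0,0],0],
  [-1,[-0.0173,0,0],0],
])

```text
clock: 3.98
tool_pos: [0.46, -0.1887, 0.1103]
tool_rot: [0.173, 0.985, 0.002, -0.003]
wrist_force: [-2.2, 1.9, -0.4]
grip_width: 0.006
grip_force: 1.2
```

```bash
python3 -c "
from h import *
go([.477,-.195,.111],70.2)"
```

```text
shift mm [-18.2  -0.1  -0.9] turn -0.1 now ang 70.1 [ 0.46   -0.1887  0.1103] t 3.98 F [-2.2  1.9 -0.4] j [-0.44  0.07  2.11  0.    0.96 -1.66]
```

Pushing with about 3 N as expected. I'll continue in small steps.

To row units: -0.012 m is -0.016, -0.006 m is -0.008.

jog_arm([
  [-1,[-0.0027,0,0],0],
  [-1,[-0.004,0,0],0],
  [-1,[-0.0067,0,0],0],
  [-1,[-0.008,0,0],0],
  [-1,[-0.0107,0,0],0],
  [-1,[-0.0133,0,0],0],
  [-1,[-0.0147,0,0],0],
  [-1,[-0.016,0,0],0],
])

```text
clock: 4.65
tool_pos: [0.4735, -0.1948, 0.1115]
tool_rot: [0.173, 0.985, 0.0, -0.001]
wrist_force: [-2.8, 3.3, -0.5]
grip_width: 0.006
grip_force: 1.9
```

To row units: -0.004 m is -0.0053, -0.001 m is -0.0013.

jog_arm([
  [-1,[-0.0013,0,0],0],
  [-1,[-0.0027,0,0],0],
  [-1,[-0.004,0,0],0],
  [-1,[-0.0053,0,0],0],
])

```text
clock: 4.98
tool_pos: [0.4779, -0.1968, 0.1122]
tool_rot: [0.173, 0.985, -0.0, 0.0]
wrist_force: [-3.6, 2.8, 2.4]
grip_width: 0.002
grip_force: 2.7
```

```bash
python3 -c "
from h import *
go([.477,-.195,.111],70.2)
p,d=r.grab_frame('top'); W=cloud('top',d)
k=np.hypot(W[...,0]-.4645,W[...,1]+.272)
print(np.percentile(W[(k<.054)&(k>.047)][:,2],[10,50,90]))
k=(k>.06)&(k<.08)&(W[...,2]>.085)&(W[...,2]<.128)&(W[...,1]<-.272);m=W[k].mean(0);print(len(W[k]),m,np.degrees(np.arctan2(m[0]-.4645,-m[1]-.272)))"
```

```text
shift mm [1.4 1.4 1.2] turn -0.1 now ang 70.1 [ 0.4779 -0.1968  0.1122] t 4.98 F [-3.6  2.8  2.4] j [-0.44  0.1   2.08 -0.    0.96 -1.66]
[0.11174032 0.47270036 0.47722436]
0 [nan nan nan] nan<string>:7: RuntimeWarning: Mean of empty slice.
  ret = um.true_divide(
```

To row units: -0.003 m is -0.004, -0.002 m is -0.0027.

jog_arm([
  [-1,[-0.0013,0.0013,0],0],
  [-1,[-0.0027,0.0013,0],0],
  [-1,[-0.004,0.0013,0],0],
  [-1,[-0.004,0.0013,0],0],
])

```text
clock: 5.37
tool_pos: [0.4784, -0.1965, 0.112]
tool_rot: [0.173, 0.985, -0.0, -0.003]
wrist_force: [-11.3, 3.6, 8.6]
grip_width: 0.005
grip_force: 6.0
```

```bash
python3 -c "
from h import *
go([.477,-.195,.111],70.2)
p,d=r.grab_frame('side'); W=cloud('side',d); 
k=np.hypot(W[...,0]-.4645,W[...,1]+.272)
print(np.percentile(W[(k<.056)&(k>.047)&(W[...,2]>.09)][:,2],[50,90,95,98]))
f=np.load('side0.npz');W=cloud('side',f['d']);k=np.hypot(W[...,0]-.4645,W[...,1]+.272)
print(np.percentile(W[(k<.056)&(k>.047)&(W[...,2]>.09)][:,2],[50,90,95,98]))
cv2.imwrite('pics/s1.png',cv2.resize(np.hstack([f['p'][170:260,300:420],p[170:260,300:420]]),None,fx=3.3,fy=3.3)[:,:,::-1])"
```

```text
shift mm [1.8 1.  1. ] turn -0.1 now ang 70.1 [ 0.4784 -0.1965  0.112 ] t 5.37 F [-11.3   3.6   8.6] j [-0.44  0.11  2.07 -0.    0.97 -1.66]
[0.11044666 0.21084383 0.40125898 0.40819047]
[0.11631019 0.12794898 0.12867996 0.12938181]
```

View pics/s1.png

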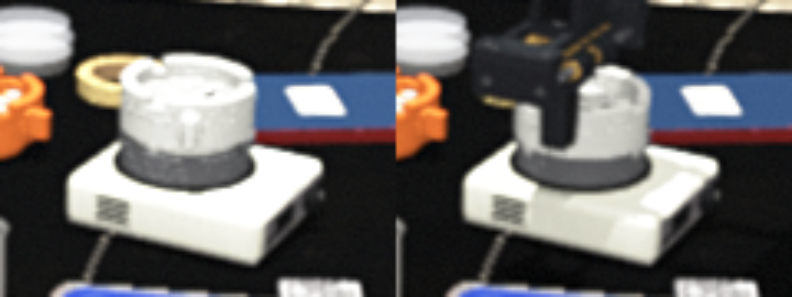

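The force rose to 12 N with no further movement, and in the right half (crop (580,130)) the tier sits lower on the head: it dropped and is blocked. I'll back off, rise and verify.

To row units: 0.16 m is 0.2133, -0.12 m is -0.16.

jog_arm([
  [-1,[0.016,0.0027,0],0],
  [-1,[0.024,0.0027,0],0],
  [-1,[0.024,0.0027,-0.0533],0],
  [-1,[0.024,0.0027,-0.1067],0],
  [-1,[0.024,0.0533,-0.16],0],
  [-1,[0.024,0.1067,-0.16],0],
  [-1,[0.024,0.16,-0.16],0],
  [-1,[0.024,0.2133,-0.16],0],
])

```text
clock: 6.08
tool_pos: [0.519, -0.044, 0.2349]
tool_rot: [0.174, 0.985, 0.0, 0.004]
wrist_force: [0.1, 0.1, -0.4]
grip_width: 0.005
grip_force: 0.0
```

```bash
python3 -c "
from h import *
go([.490,.344,.2],94.7)"
```

```text
shift mm [160.4 354.5  34.1] turn -24.7 now ang 70.0 [ 0.519  -0.044   0.2349] t 6.08 F [ 0.1  0.1 -0.4] j [-0.13 -0.02  1.96 -0.    1.19 -1.35]
```

To row units: 0.354 m is 0.472, 0.02 m is 0.0267, -24.5 degrees is -0.2722.

jog_arm([
  [0,[0.2133,0.472,0.0267],-0.2722],
  [0,[0.2133,0.472,0.0267],-0.2722],
  [0,[0.2133,0.472,0.0267],-0.2722],
  [0,[0.2133,0.472,0.0267],-0.2722],
  [0,[0.2133,0.472,0.0267],-0.2722],
  [0,[0.2133,0.472,0.0267],-0.2722],
  [0,[0.2133,0.472,0.0267],-0.2722],
  [0,[0.2133,0.472,0.0267],-0.2722],
])

```text
clock: 6.75
tool_pos: [0.4915, 0.2896, 0.2155]
tool_rot: [-0.04, 0.999, 0.001, 0.002]
wrist_force: [1.2, 0.2, 0.2]
grip_width: 0.497
grip_force: 0.0
```

Run:
```python
from h import *
p,d=r.grab_frame('top'); W=cloud('top',d); np.savez('top1.npz',p=p,d=d)
u,v=np.meshgrid(np.arange(640),np.arange(480)); s=(abs(u-428)<55)&(v>225)&(v<330)
rr=np.hypot(W[...,0]-.4645,W[...,1]+.272)
print('rim z',np.percentile(W[s&(rr<.054)&(rr>.048)][:,2],[10,50,90]).round(4))
P=W[s&(W[...,2]>.108)&(rr<.06)]; print(cv2.minAreaRect((P[:,:2]*1000).astype(np.float32)))
T=np.array([464.5,-272.])
k=s&(rr>.062)&(rr<.08)&(W[...,2]>.09)&(W[...,2]<.125); Q0=W[k][:,:2]*1e3-T
for sg in (1,-1):
    m=Q0[Q0[:,1]*sg>0].mean(0); print('wing',m.round(1),np.degrees(np.arctan2(-m[0]*sg,m[1]*sg)).round(1))
go([.490,.344,.2],94.7)
cv2.imwrite('pics/t1.png',cv2.resize(p[225:330,340:475],None,fx=5,fy=5,interpolation=cv2.INTER_CUBIC)[:,:,::-1])
```

```text
rim z [0.111  0.1188 0.1216]
((465.4404296875, -271.9484558105469), (111.480224609375, 111.16778564453125), 19.76315689086914)
wing [24.1 65.4] -20.3
wing [-23.  -63.8] -19.8
shift mm [-3.2 47.4 15.6] turn 0.0 now ang 94.7 [0.4907 0.2964 0.2152] t 6.8 F [ 0.3  4.3 -0. ] j [ 0.5   0.1   1.87  0.01  1.16 -1.16]
```

View pics/t1.png

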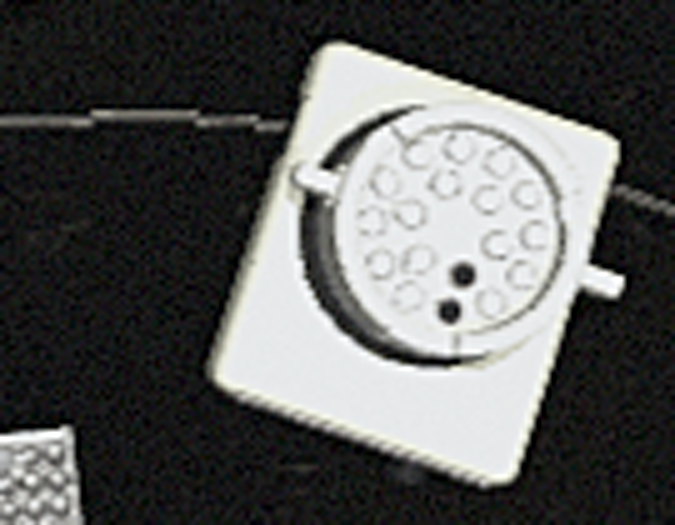

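The tier is home: rim at 0.119 m (it was 0.126), wings at -20.0°, in line with the housing. The crop shows the wings at (315,180) and (605,283), square to the shaker. Next, the cover.

To row units: 0.09 m is 0.12, 0.06 m is 0.08.

jog_arm([
  [0,[-0.0013,0.0533,0],0],
  [0,[-0.0013,0.0627,0],0],
  [0,[-0.0013,0.0627,0.04],0],
  [0,[-0.0013,0.0627,0.08],0],
  [0,[-0.0013,0.0627,0.12],0],
  [0,[-0.0013,0.0627,0.12],0],
  [0,[-0.0013,0.0627,0.12],0],
])

```text
clock: 7.38
tool_pos: [0.4875, 0.3329, 0.1232]
tool_rot: [-0.04, 0.999, -0.001, -0.001]
wrist_force: [0.0, 0.4, -0.0]
grip_width: 0.501
grip_force: 0.0
```

Run:
```python
from h import *
go([.490,.344,.0485],94.7)
c=r.calibration('wrist'); p,d=r.grab_frame('wrist'); W=cloud('wrist',d,c)
rr=np.hypot(W[...,0]-.49,W[...,1]-.344)
for a,b in((.046,.066),(.018,.034)):
    P=W[(rr<.07)&(W[...,2]>a)&(W[...,2]<b)]
    if len(P)>9:print(len(P),cv2.minAreaRect((P[:,:2]*1000).astype(np.float32)),np.median(P[:,2]))
cv2.imwrite('pics/w2.png',p[:,:,::-1])
```

```text
shift mm [-3.6 11.  74.7] turn -0.1 now ang 94.6 [0.4875 0.3329 0.1232] t 7.38 F [ 0.   0.4 -0. ] j [ 0.56  0.22  1.91 -0.    1.01 -1.09]
2711 ((488.3370666503906, 342.8204650878906), (57.11351776123047, 14.045209884643555), 4.077258586883545) 0.05505038126732237
22191 ((488.2337951660156, 341.930419921875), (109.22843933105469, 111.96215057373047), 44.201351165771484) 0.023001313633265713
```

View pics/w2.png

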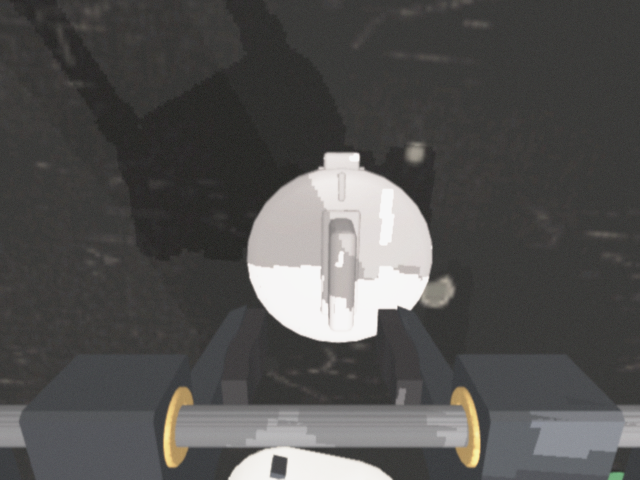

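Wrist view: the bar is at (342,270) between the open fingers, and the ear is at (342,160) towards the robot. Bar centre is about (489, 343.4) mm, yaw about 4.4°. Descending.

To row units: 0.068 m is 0.0907, 0.065 m is 0.0867.

jog_arm([
  [0,[-0.004,0.0133,0],0],
  [0,[-0.004,0.0133,0.0267],0],
  [0,[-0.004,0.0133,0.0533],0],
  [0,[-0.004,0.0133,0.0733],0],
  [0,[-0.004,0.0133,0.0867],0],
  [0,[-0.004,0.0133,0.0907],0],
  [0,[-0.004,0.0133,0.0907],0],
  [0,[-0.004,0.0133,0.0907],0],
])

```text
clock: 8.1
tool_pos: [0.4917, 0.345, 0.0581]
tool_rot: [-0.04, 0.999, 0.001, 0.001]
wrist_force: [1.4, 0.2, 0.7]
grip_width: 0.498
grip_force: 0.0
```

Run:
```python
from h import *
go([.489,.3434,.049],94.5)
```

```text
shift mm [ 2.9 -1.4  9.1] turn 0.1 now ang 94.6 [0.4917 0.345  0.0581] t 8.1 F [1.4 0.2 0.7] j [ 0.57  0.32  1.93  0.    0.89 -1.08]
```

To row units: 0.008 m is 0.0107, -0.001 m is -0.0013.

jog_arm([
  [0,[0.004,-0.0013,0.0053],0],
  [0,[0.004,-0.0013,0.0093],0],
  [0,[0.004,-0.0013,0.0107],0],
  [0,[0.004,-0.0013,0.0107],0],
])

```text
clock: 8.43
tool_pos: [0.4875, 0.3429, 0.0485]
tool_rot: [-0.04, 0.999, -0.0, -0.0]
wrist_force: [0.3, -0.7, 0.1]
grip_width: 0.503
grip_force: 0.0
```

jog_arm([
  [-1,[0,0,0],0],
  [-1,[0,0,0],0],
  [-1,[0,0,0],0],
  [-1,[0,0,0],0],
  [-1,[0,0,0],0],
  [-1,[0,0,0],0],
  [-1,[0,0,0],0],
  [-1,[0,0,0],0],
], grip_force=25)

```text
clock: 9.1
tool_pos: [0.4878, 0.3431, 0.0488]
tool_rot: [-0.04, 0.999, 0.0, 0.0]
wrist_force: [0.3, 0.3, -0.1]
grip_width: 0.156
grip_force: 25.0
```

To row units: -0.165 m is -0.22, -0.13 m is -0.1733.

jog_arm([
  [-1,[0,0,-0.0267],0],
  [-1,[0,0,-0.0667],0],
  [-1,[0,0,-0.12],0],
  [-1,[0,0,-0.1733],0],
  [-1,[0,0,-0.22],0],
  [-1,[0,0,-0.22],0],
  [-1,[0,0,-0.22],0],
  [-1,[0,0,-0.22],0],
])

```text
clock: 9.77
tool_pos: [0.4871, 0.3426, 0.2128]
tool_rot: [-0.04, 0.999, -0.0, -0.001]
wrist_force: [-0.7, 0.0, -2.5]
grip_width: 0.159
grip_force: 25.0
```

Run:
```python
from h import *
s=r.sense(); c=r.calibration('wrist'); p,d=r.grab_frame('wrist'); W=cloud('wrist',d,c)
R=Ro.from_quat(s['tool_rot']).as_matrix(); L=(W-s['tool_pos'])@R*1e3
for a,b in((-2,8),(15,30)):
    P=L[(abs(L[...,0])<75)&(abs(L[...,1])<62)&(L[...,2]>a)&(L[...,2]<b)&(d>0)]
    print(a,len(P),P.min(0).round(1),P.max(0).round(1),np.median(P[:,2]))
P=L[(abs(L[...,0])<75)&(abs(L[...,1])<65)&(L[...,2]>15)&(L[...,2]<30)&(d>0)]
print(cv2.minAreaRect(P[:,:2].astype(np.float32)),cv2.minEnclosingCircle(P[(P[:,0]<50)][:,:2].astype(np.float32)))
E=P[(P[:,0]>57)]; print('ear',E.mean(0),len(E))
go([.465,-.272,.22],70.1)
```

```text
-2 1551 [ -8.1 -22.2  -2. ] [28.4 20.9  8. ] 2.628045117463968
15 29034 [-43.5 -56.1  15. ] [62.9 55.1 30. ] 25.833871752390124
((4.035432815551758, -2.157867431640625), (107.71414184570312, 101.5224609375), 53.00287628173828) ((-0.8559156060218811, -0.7654390335083008), 55.901248931884766)
ear [59.6814468  -0.49224286 29.41599977] 477
shift mm [  70.3 -610.5   -7.2] turn 24.5 now ang 94.6 [0.4865 0.3422 0.2115] t 9.82 F [ 0.4 -1.1 -2.2] j [ 0.57  0.15  1.83 -0.    1.17 -1.08]
```

To row units: -0.61 m is -0.8133, 0.07 m is 0.0933, 24.5 degrees is 0.2722.

jog_arm([
  [-1,[0.0133,-0.0267,0],0.0444],
  [-1,[0.0933,-0.8133,0],0.2722],
  [-1,[0.0933,-0.8133,0],0.2722],
  [-1,[0.0933,-0.8133,0],0.2722],
  [-1,[0.0933,-0.8133,0],0.2722],
  [-1,[0.0933,-0.8133,0],0.2722],
  [-1,[0.0933,-0.8133,0],0.2722],
  [-1,[0.0933,-0.8133,0],0.2722],
])

```text
clock: 10.48
tool_pos: [0.4708, 0.0288, 0.2109]
tool_rot: [0.173, 0.985, -0.0, -0.002]
wrist_force: [0.9, 0.8, -1.0]
grip_width: 0.158
grip_force: 25.0
```

Run:
```python
from h import *
go([.4642,-.2717,.212],70.1)
```

```text
shift mm [ -96.2 -284.8   -1. ] turn -0.0 now ang 70.1 [0.4708 0.0288 0.2109] t 10.48 F [ 0.9  0.8 -1. ] j [ 0.01 -0.09  2.07 -0.    1.16 -1.21]
```

To row units: -0.281 m is -0.3747, -0.09 m is -0.12.

jog_arm([
  [-1,[-0.12,-0.36,0],0],
  [-1,[-0.12,-0.36,0],0],
  [-1,[-0.12,-0.36,0],0],
  [-1,[-0.12,-0.36,0],0],
  [-1,[-0.12,-0.36,0],0],
  [-1,[-0.12,-0.36,0],0],
  [-1,[-0.1267,-0.3747,0],0],
  [-1,[-0.1267,-0.3747,0],0],
])

```text
clock: 11.15
tool_pos: [0.4649, -0.2712, 0.2111]
tool_rot: [0.175, 0.985, -0.001, -0.002]
wrist_force: [-0.0, -0.7, -1.0]
grip_width: 0.157
grip_force: 25.0
```

jog_arm([
  [-1,[0,0,0],0],
  [-1,[0,0,0],0],
  [-1,[0,0,0],0],
])

```text
clock: 11.4
tool_pos: [0.4657, -0.2642, 0.212]
tool_rot: [0.173, 0.985, 0.001, -0.002]
wrist_force: [-0.2, -0.4, -1.0]
grip_width: 0.158
grip_force: 25.0
```

Run:
```python
from h import *
go([.4642,-.2717,.179],70.1)
```

```text
shift mm [-1.2 -7.6 33. ] turn 0.0 now ang 70.1 [ 0.4657 -0.2642  0.212 ] t 11.4 F [-0.2 -0.4 -1. ] j [-0.56  0.03  1.95  0.    1.16 -1.79]
```

jog_arm([
  [-1,[-0.0013,-0.0053,0.0133],0],
  [-1,[-0.0013,-0.0093,0.0267],0],
  [-1,[-0.0013,-0.0093,0.0347],0],
  [-1,[-0.0013,-0.0093,0.0373],0],
  [-1,[-0.0013,-0.0093,0.0373],0],
  [-1,[-0.0013,-0.0093,0.0373],0],
  [-1,[-0.0013,-0.0093,0.0373],0],
])

```text
clock: 11.98
tool_pos: [0.4653, -0.2728, 0.186]
tool_rot: [0.173, 0.985, -0.0, 0.0]
wrist_force: [0.1, 0.3, -1.1]
grip_width: 0.161
grip_force: 25.0
```

Run:
```python
from h import *
go([.4642,-.2717,.160],70.1)
s=r.sense(); go([.4642,-.2717,.160],70.1)
c=r.calibration('wrist'); p,d=r.grab_frame('wrist'); 
cv2.imwrite('pics/w3.png',p[:,:,::-1])
```

```text
shift mm [ 1.4  0.6 26. ] turn -0.0 now ang 70.1 [ 0.4653 -0.2728  0.186 ] t 11.98 F [ 0.1  0.3 -1.1] j [-0.58  0.06  1.97  0.    1.11 -1.8 ]
shift mm [ 1.4  0.6 26. ] turn -0.0 now ang 70.1 [ 0.4653 -0.2728  0.186 ] t 11.98 F [ 0.1  0.3 -1.1] j [-0.58  0.06  1.97  0.    1.11 -1.8 ]
```

View pics/w3.png

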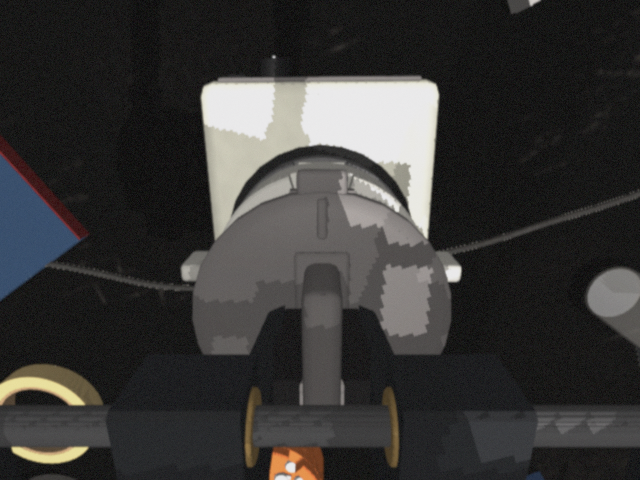

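Wrist view: the cover's ear at (322,180) lines up with the tier's broad notch, and the wings at (195,265) and (450,265) are symmetric about the cover's centre at column 322. Lowering gently.

To row units: 0.018 m is 0.024, 0.017 m is 0.0227.

jog_arm([
  [-1,[0.0013,0.0013,0.0067],0],
  [-1,[0.0013,0.0013,0.0133],0],
  [-1,[0.0013,0.0013,0.0187],0],
  [-1,[0.0013,0.0013,0.0227],0],
  [-1,[0.0013,0.0013,0.024],0],
  [-1,[0.0013,0.0013,0.024],0],
])

```text
clock: 12.53
tool_pos: [0.4641, -0.2713, 0.167]
tool_rot: [0.173, 0.985, 0.0, -0.001]
wrist_force: [-0.3, 0.8, -1.3]
grip_width: 0.159
grip_force: 25.0
```

To row units: 0.005 m is 0.0067, 0.001 m is 0.0013.

jog_arm([
  [-1,[0,0,0.0013],0],
  [-1,[0,0,0.0027],0],
  [-1,[0,0,0.004],0],
  [-1,[0,0,0.0053],0],
  [-1,[0,0,0.0067],0],
  [-1,[0,0,0.0067],0],
])

```text
clock: 13.03
tool_pos: [0.4644, -0.2715, 0.1624]
tool_rot: [0.173, 0.985, 0.0, -0.0]
wrist_force: [0.2, -0.1, 0.0]
grip_width: 0.157
grip_force: 25.0
```

Run:
```python
from h import *
go([.4642,-.2717,.1528],70.1)
```

```text
shift mm [ 0.1 -0.3  9.6] turn -0.0 now ang 70.1 [ 0.4644 -0.2715  0.1624] t 13.03 F [ 0.2 -0.1  0. ] j [-0.58  0.08  1.99 -0.    1.06 -1.8 ]
```

Spigot entering with no force. I'll continue down in small steps.

To row units: 0.004 m is 0.0053, 0.003 m is 0.004.

jog_arm([
  [-1,[0,0,0.0013],0],
  [-1,[0,0,0.0027],0],
  [-1,[0,0,0.004],0],
  [-1,[0,0,0.0053],0],
  [-1,[0,0,0.0053],0],
])

```text
clock: 13.45
tool_pos: [0.4643, -0.2714, 0.1584]
tool_rot: [0.173, 0.985, 0.0, -0.0]
wrist_force: [-0.2, 0.4, -1.5]
grip_width: 0.156
grip_force: 25.0
```

To row units: 0.003 m is 0.004, 0.002 m is 0.0027.

jog_arm([
  [-1,[0,0,0.0013],0],
  [-1,[0,0,0.0027],0],
  [-1,[0,0,0.004],0],
  [-1,[0,0,0.004],0],
])

```text
clock: 13.78
tool_pos: [0.4643, -0.2716, 0.1554]
tool_rot: [0.173, 0.985, -0.0, -0.0]
wrist_force: [0.5, 0.3, -0.7]
grip_width: 0.154
grip_force: 25.0
```

To row units: 0.003 m is 0.004, 0.002 m is 0.0027.

jog_arm([
  [-1,[0,0,0.0013],0],
  [-1,[0,0,0.0027],0],
  [-1,[0,0,0.004],0],
  [-1,[0,0,0.004],0],
])

```text
clock: 14.12
tool_pos: [0.4644, -0.2718, 0.1527]
tool_rot: [0.173, 0.985, -0.0, 0.0]
wrist_force: [-0.7, -1.0, -0.1]
grip_width: 0.157
grip_force: 25.0
```

To row units: 0.002 m is 0.0027, 0.001 m is 0.0013.

jog_arm([
  [-1,[0,0,0.0013],0],
  [-1,[0,0,0.0027],0],
  [-1,[0,0,0.0027],0],
])

```text
clock: 14.37
tool_pos: [0.4645, -0.2718, 0.1527]
tool_rot: [0.173, 0.985, -0.0, 0.0]
wrist_force: [-6.2, 1.8, 10.7]
grip_width: 0.159
grip_force: 25.0
```

Seated: contact at the expected home height, with 11 N. I'll release it, with only a small opening so nothing is hit, and retreat.

To row units: -0.001 m is -0.0013.

jog_arm([
  [-1,[0,0,-0.0013],0],
  [-0.2,[0,0,-0.0013],0],
  [-0.2,[0,0,-0.0013],0],
  [-0.2,[0,0,-0.0013],0],
  [-0.2,[0,0,-0.0013],0],
  [-0.2,[0,0,-0.0013],0],
  [-0.2,[0,0,-0.0013],0],
])

```text
clock: 14.95
tool_pos: [0.4644, -0.2714, 0.1514]
tool_rot: [0.173, 0.985, 0.0, -0.0]
wrist_force: [1.4, 0.1, -0.0]
grip_width: 0.397
grip_force: 0.0
```

To row units: 0.16 m is 0.2133, -0.13 m is -0.1733.

jog_arm([
  [-0.2,[0,0,-0.0133],0],
  [-0.2,[0,0,-0.04],0],
  [-0.2,[0,0,-0.08],0],
  [-0.2,[0,0,-0.1333],0],
  [-0.2,[0,0.0533,-0.1733],0],
  [-0.2,[0,0.1067,-0.1733],0],
  [-0.2,[0,0.16,-0.1733],0],
  [-0.2,[0,0.2133,-0.1733],0],
])

```text
clock: 15.62
tool_pos: [0.5194, -0.1219, 0.2843]
tool_rot: [0.174, 0.985, -0.0, 0.002]
wrist_force: [0.6, -0.8, -0.2]
grip_width: 0.404
grip_force: 0.0
```

To row units: 0.2 m is 0.2667, 0.02 m is 0.0267.

jog_arm([
  [-0.2,[0.0267,0.2667,0],0],
  [-0.2,[0.0267,0.2667,0],0],
  [-0.2,[0.0267,0.2667,0],0],
  [-0.2,[0.0267,0.2667,0],0],
  [-0.2,[0.0267,0.2667,0],0],
  [-0.2,[0.0267,0.2667,0],0],
  [-0.2,[0.0267,0.2667,0],0],
  [-0.2,[0.0267,0.2667,0],0],
])

```text
clock: 16.28
tool_pos: [0.5676, 0.0717, 0.282]
tool_rot: [0.173, 0.985, -0.0, 0.0]
wrist_force: [0.6, -0.3, 0.4]
grip_width: 0.398
grip_force: 0.0
```

Run:
```python
from h import *
p,d=r.grab_frame('top'); W=cloud('top',d); u,v=np.meshgrid(np.arange(640),np.arange(480)); s=(abs(u-428)<55)&(v>225)&(v<330)
rr=np.hypot(W[...,0]-.465,W[...,1]+.272)
P=W[s&(rr<.054)&(rr>.035)]; print('flange z',np.percentile(P[:,2],[10,50,90]).round(4))
A=np.c_[P[:,:2]-P[:,:2].mean(0),np.ones(len(P))]; g=abs(P[:,2]-np.median(P[:,2]))<.006; print('tilt',np.linalg.lstsq(A[g],P[g,2],rcond=None)[0])
b=W[s&(rr<.035)&(W[...,2]>.145)]; print('bar',np.percentile(b[:,2],[50,95]),cv2.minAreaRect((b[:,:2]*1e3).astype(np.float32)))
f=np.load('top0.npz'); W0=cloud('top',f['d']); k=(u>120)&(u<220)&(v>225)&(v<330); q=np.hypot(W0[...,0]-.489,W0[...,1]-.3434)
print('on bench flange z',np.percentile(W0[k&(q<.054)&(q>.035)][:,2],[10,50,90]))
p2,_=r.grab_frame('side')
a=cv2.resize(p[190:330,270:475],(410,280)); b=cv2.resize(p2[160:310,260:430],(317,280))
cv2.imwrite('pics/end.png',np.hstack([a,b])[:,:,::-1]); go([.5,.1,.25],70)
```

```text
flange z [0.126  0.1285 0.1308]
tilt [ 0.00607171 -0.00159762  0.12845721]
bar [0.16044128 0.16380595] ((466.1092224121094, -270.9393615722656), (14.592761039733887, 57.547637939453125), 70.09114837646484)
on bench flange z [0.02042391 0.02415811 0.02706661]
shift mm [73.5  4.4 31.9] turn -0.0 now ang 70.0 [0.5676 0.0707 0.2819] t 16.38 F [-0.  -0.9 -0.7] j [ 0.08  0.05  1.8  -0.    1.29 -1.14]
```

View pics/end.png

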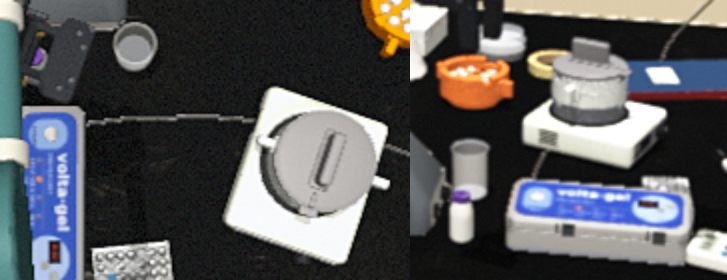

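The flange rose by 104.3 mm; 104.0 mm means fully home. The cover is level, its bar is at -20°, and the bottle (460,215) and beaker (470,165) are upright in the side crop.

```bash
python3 -c "
from workcell import r
print(r.hand_in())"
```

```text
the job is handed in; nothing more can be done
None
```

The tier is nudged home on the drive head, the cover is fully seated on it, the bottle and beaker are still standing, and the job was handed in at about 16.4 s of the 70 s allowed.

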